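Tip the drained tube racks back onto their feet

ROBOT

A 6-joint arm with a two-finger parallel gripper is mounted at the origin on the work surface. World frame = base frame: x ahead of the robot, y to its left, z up, the work surface at z = 0. Lengths are in m, angles in rad, forces in N, time in s.
With the tool pointing down it reaches from about 0.225 to 0.875 m from the base axis. Payload 3.4 kg.
Tool frame: the origin (TCP) lies at the very end of the fingers, on their centre line; the grasp point (between the pads) lies 19 mm behind it (grip_depth is the distance from the TCP to the grasp point, in m); x points along the fingers, z is the direction in which the jaws open and shut, and the axes are right-handed (so a half turn about x gives the same grasp; the last joint's range is limited). The gripper opens to 85 mm and grips with 20 to 120 N. Pads are 22 mm wide; open, the fingers measure 114 mm over their backs; the gripper's body (76 mm by 85 mm) begins 54 mm behind the grasp point. The pads swing forward as they close: fully open they stand 13 mm farther back than shut.
Start: joints at [1.213, 0.276, 1.505, -0, 1.361, -0.121], TCP at [0.135, 0.559, 0.231] pointing down, gripper open.
Joint ranges: [-2.89, 2.89], [-0.75, 2.08], [0.22, 2.7], [-1.18, 4.32], [0.11, 2.71], [-2.7, 2.7]. Speed limits (rad/s): [2.57, 2.57, 3.14, 3.14, 3.14, 3.14].

INTERFACE

Orientations are given as a unit quaternion [w, x, y, z].
In Python, from rig import get_state, get_image, sign_off, grip_depth gives the robot as it stands. The module is installed in compiled form; this text tells all that it offers.
- The arm moves only by the tool arm_command, never from a script. Its argument "series" is a list of rows, each an object with "dp": the shift along the tool's x, y, z scaled (see below), a list of three; "angular": the turn, a rotation vector about the tool's x, y, z scaled (see below), a list of three; "gripper": the finger opening in mm, from 0 to 85.4. A call has exactly 8 rows; each row shifts and turns the pose as measured when the row begins, along the tool's axes as they then stand; what a row does not reach is not made up. The controller multiplies each number of a shift by 0.12 m and each number of a turn by 90 degrees. A row lasts 1/8 s, in which the tool goes at most 62.5 mm and 10.7 degrees, less where a joint would pass 70% of its speed; a pose out of reach is approached as far as the arm can. A call with a number of a shift or a turn outside -1 to 1 is refused whole. A call with a gripper value outside its range is refused whole. The fingers move at their own pace and stop on an object; "grip_force" is the grip in N (left out, the last holds). Time passes only in rows, so rows that do not move let the fingers close, or fill a call up. It gives the time, the measured TCP pose, the force and the opening at its end, in the units of the state.
- get_state(): the state, without advancing time (a new reading comes with each control period).
- get_image(name): name is "scene" or "top" or "wrist"; returns a dict with "image" (480x640x3 uint8, blue, green, red), "depth" (480x640 float32, m along the optical axis (not along the pixel's ray), 0 where there is no reading), "mtx" (3x3 intrinsics, pixels), "view" (4x4, takes a point from world to camera coordinates); the wrist camera has in their place "mount" (4x4, takes a point from camera to tool coordinates, whose origin is the TCP and whose axes are the tool frame's). Camera axes: x right, y up, looking along -z (the intrinsics and any distortion apply to the point x, -y, -z); pixel columns grow to the right and rows downward; lengths in m; the calibration is good to about 2 mm. A picture is of the moment at which its call begins: read the wrist's pose just before it.
- sign_off(): hands the job in, once; it reports no verdict.
The state is a dict: "clock": time; "qpos": joint angles; "qd": joint speeds; "effort": joint torques, N m; "position": TCP position; "ee_rot": TCP orientation; "contact_force": force on the tool from outside, world axes, zero at the start; "moment": the same for the moment, N m; "width": finger opening in m.
Only numpy, scipy, OpenCV 4.12 (cv2) and the standard library are available. Lean on these libraries where they do the work, as an engineer would, in place of code of your own. Each camera call takes 0.05 s, during which the arm holds its last target. There are 200 camera calls.

TASK

Two washed test-tube racks, a blue and a green one, have been left on the drain mat standing on their long sides. With a gentle push of the fingers, tip each one over so that it drops onto its black feet, tube holes facing up, right beside where it stood. Only push: do not grip, lift or shove them along, and leave the full sample rack, the stain bottle, the staining jar and the pink box alone.

Things in the scene. Friction and masses are not known exactly. Their poses are not given: they have to be found in the camera images.
- rack_blue: Blue plastic tube rack, about 200 g, 246 x 104 mm and 64 high on its feet; 17 mm tube holes in the top plate, four black feet below. It starts on a long side: 104 tall, 64 thick. Origin: centre of the side it rests on. At the start x is level, out of the top plate (holes, face at x +32; feet at -32), y along it (ends +-123), z up. On its feet x points up.
- rack_green: Green plastic tube rack, about 120 g, 126 x 104 mm and 64 high on its feet; 17 mm tube holes in the top plate, four black feet below. It starts on a long side: 104 tall, 64 thick. Origin: centre of the side it rests on. At the start x is level, out of the top plate (holes, face at x +32; feet at -32), y along it (ends +-63), z up. On its feet x points up.
- rack_blue_foot (a point): Middle of the blue rack's lower foot edge (x -32, on the bench): the pivot, to stay down and about where it is. Friction is about 0.5 to 0.7: a level push along -x, mid-length and 80 mm up or higher, tips the rack; a low push slides it. A fingertip 85 mm up tips it past balance after about 40 mm; it then drops onto its feet by itself, away from the finger.
- rack_green_foot (a point): The same point of the green rack, which behaves alike.
- sample_rack: White rack in use, upright, 104 x 126 mm and 64 mm high, holding capped blood tubes that reach 93 mm. Origin under its centre. Not to be moved.
- stain_bottle: Amber glass dropper bottle with a black top, 52 mm across, 118 mm tall, upright. Origin under its centre. Stands on the hole side of the blue rack. Not to be moved.
- staining_jar: Glass staining jar with violet stain and a white knobbed lid, 60 mm across, 111 mm tall, upright. Origin under its centre. Stands on the hole side of the green rack. Not to be moved.
- cover_glass_box: Pink carton of cover glasses, 66 x 105 mm, 32 mm high. Origin under its centre. Not to be moved.
There are look-alikes about, which are no part of the job. Of the things that look like the rack_green, take the one that is farthest to the robot's left at the start.

How it is judged:
By the outcome, as a careful person would: the job done as asked, in the order asked, and still so for the second after the job is handed in, with the robot touching nothing.
It also fails if it takes over 48 s, if anything falls off the work surface, if the arm or the gripper's body presses on something with over 40 N, if the wrist force passes 120 N, or if a joint passes its speed limit or range.

## Working session

There is one attempt and no reset: what is moved stays moved. The work goes in short steps, Python scripts to look and compute and a tool call to move; the robot and the scene stay as the last step left them, time stands still between calls to the robot, and variables do not carry over. Pictures are saved under pics/ and viewed, about 8 in all and at most 12, crops included, and the job is handed in when it is done.

Besides the shell and the picture viewer there is one more tool, called after "Call:" by a JSON object that holds its "name" and its "arguments", one argument or row to a line. arm_command: Moves the arm, as the interface text tells. Its arguments: {"type":"object","properties":{"series":{"type":"array","items":{"type":"object","properties":{"dp":{"type":"array","items":{"type":"number"}},"angular":{"type":"array","items":{"type":"number"}},"gripper":{"type":"number"}}}},"grip_force":{"type":"number"}},"required":["series"]}

```bash
mkdir -p pics; ls
cat > h.py <<'E'
import numpy as np, cv2
from rig import *
def save(n,f):
    d=get_image(n); cv2.imwrite('pics/'+f+'.png',d['image']); np.savez('pics/'+f+'.npz',**{k:v for k,v in d.items()}); return d
def world(d):
    K=d['mtx'];z=d['depth'];v,u=np.mgrid[0:480,0:640]
    c=np.stack([(u-K[0,2])/K[0,0]*z,-(v-K[1,2])/K[1,1]*z,-z,np.ones_like(z)],-1)
    return (c@np.linalg.inv(d['view']).T)[...,:3]
E
python3 - <<'E'
from h import *
s=get_state();print(s)
for n in('top','scene'):
    d=save(n,n+'0');print(d.keys(),d['mtx'],d['view'])
E
```

```text
pics
{'clock': 0.0, 'qpos': array([ 1.21297920e+00,  2.76588073e-01,  1.50610613e+00, -1.21500457e-05,
        1.36068877e+00, -1.21009200e-01]), 'qd': array([5.90120643e-04, 5.48473913e-04, 4.99094112e-06, 4.28131091e-04,
       2.47226503e-04, 1.19429886e-03]), 'effort': array([ 8.36354593e-04, -4.16774189e+01, -2.45806646e+01,  7.80922642e-05,
        1.11009245e-02,  1.23501601e-05]), 'position': array([0.13472943, 0.55846606, 0.23045441]), 'ee_rot': array([ 0.55502342, -0.43776827,  0.55610095,  0.43710374]), 'contact_force': array([ 0.65475343, -0.70314633, -0.08022798]), 'moment': array([-0.00359396, -0.01818032, -0.02347719]), 'width': 0.08532392356287422}
dict_keys(['image', 'depth', 'mtx', 'view']) [[578.0032306    0.         319.00383355]
 [  0.         578.0032306  244.76229198]
 [  0.           0.           1.        ]] [[ 9.05352088e-02 -9.95892860e-01  8.87619646e-04 -1.30855813e-01]
 [ 9.72731439e-01  8.86206703e-02  2.14336008e-01 -5.33180748e-01]
 [-2.13534361e-01 -1.85415397e-02  9.76759586e-01 -1.60301364e+00]
 [ 0.00000000e+00  0.00000000e+00  0.00000000e+00  1.00000000e+00]]
dict_keys(['image', 'depth', 'mtx', 'view']) [[581.16146394   0.         306.83352633]
 [  0.         581.16146394 238.17562269]
 [  0.           0.           1.        ]] [[ 0.85342262  0.52109786 -0.01126304 -0.40205999]
 [-0.42494921  0.70814371  0.56387114  0.26783   ]
 [ 0.30180789 -0.47643416  0.82578598 -1.75373342]
 [ 0.          0.          0.          1.        ]]
```

View pics/top0.png

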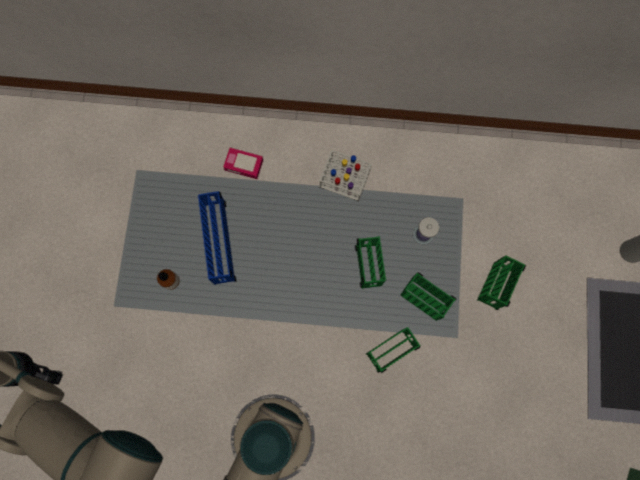

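View pics/scene0.png

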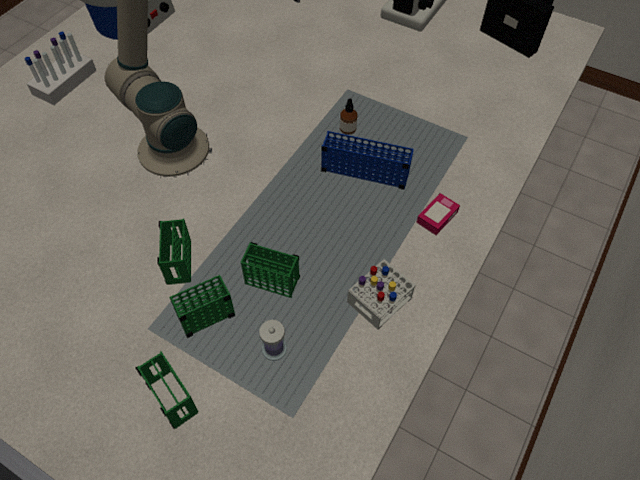

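The top view shows the blue rack at (217,238), bottle (167,279) on its left, and green racks at (370,262), (428,297), (392,350) and (502,282). The leftmost green is (370,262), with the jar (428,229) on its right. In the scene view both targets stand on their sides.

```bash
python3 - <<'E'
from h import *
d=dict(np.load('pics/top0.npz'));W=world(d);hsv=cv2.cvtColor(d['image'],cv2.COLOR_BGR2HSV)
def box(n,u0,v0,u1,v1,lo,hi,z0,z1):
    m=np.zeros((480,640),bool);m[v0:v1,u0:u1]=1
    m&=(hsv[...,0]>=lo)&(hsv[...,0]<=hi)&(W[...,2]>z0)&(W[...,2]<z1)
    P=W[m]; r=cv2.minAreaRect(P[:,:2].astype(np.float32)*1000)
    print(n,len(P),'rect mm',np.round(r[0]),np.round(r[1]),round(r[2],1),'z',np.round(np.percentile(P[:,2],[5,50,95]),3)); print(np.round(cv2.boxPoints(r)).tolist())
for z0,z1 in((.095,.115),(.02,.115)):
    box('blue',180,180,250,295,95,135,z0,z1); box('green',345,225,393,297,40,90,z0,z1)
box('g2',395,265,460,325,40,90,.02,.13)
box('g3',360,320,425,378,40,90,.02,.13)
for n,b in dict(bottle=(150,262,185,295),jar=(412,212,445,245),pink=(218,143,268,184),sample=(315,148,374,203)).items():
    box(n,*b,0,180,.012,.14)
E
python3 - <<'E'
import cv2,numpy as np
a=cv2.imread('pics/scene0.png')
b=np.hstack([cv2.resize(a[110:210,310:430],None,fx=3.3,fy=4,interpolation=2),cv2.resize(a[220:320,220:340],None,fx=3.3,fy=4,interpolation=2)])
cv2.imwrite('pics/crop.png',cv2.convertScaleAbs(b,alpha=1.8))
E
```

```text
blue 501 rect mm [537. 212.] [249.  65.] 14.6 z [0.097 0.104 0.111]
[[409.0, 212.0], [425.0, 149.0], [666.0, 212.0], [650.0, 275.0]]
green 288 rect mm [ 506. -232.] [129.  65.] 12.1 z [0.098 0.104 0.11 ]
[[436.0, -214.0], [449.0, -277.0], [576.0, -250.0], [562.0, -187.0]]
blue 1570 rect mm [537. 212.] [250.  65.] 14.6 z [0.024 0.077 0.108]
[[408.0, 212.0], [424.0, 149.0], [666.0, 212.0], [650.0, 275.0]]
green 781 rect mm [ 506. -232.] [129.  65.] 12.2 z [0.024 0.082 0.108]
[[435.0, -214.0], [449.0, -277.0], [576.0, -250.0], [562.0, -187.0]]
g2 1100 rect mm [ 422. -400.] [129.  66.] 60.1 z [0.025 0.073 0.108]
[[362.0, -439.0], [419.0, -472.0], [483.0, -361.0], [426.0, -328.0]]
g3 516 rect mm [ 267. -311.] [ 62. 128.] 37.4 z [0.025 0.098 0.109]
[[203.0, -279.0], [281.0, -381.0], [330.0, -343.0], [253.0, -241.0]]
bottle 350 rect mm [418. 358.] [80. 87.] 8.8 z [0.021 0.067 0.116]
[[371.0, 395.0], [385.0, 309.0], [464.0, 321.0], [450.0, 407.0]]
jar 453 rect mm [ 622. -386.] [95. 70.] 34.8 z [0.021 0.101 0.11 ]
[[563.0, -385.0], [603.0, -442.0], [681.0, -388.0], [641.0, -330.0]]
pink 821 rect mm [797. 172.] [139. 127.] 20.8 z [0.019 0.033 0.04 ]
[[710.0, 207.0], [755.0, 88.0], [885.0, 137.0], [840.0, 256.0]]
sample 1454 rect mm [ 771. -139.] [170. 158.] 13.5 z [0.017 0.065 0.096]
[[670.0, -83.0], [706.0, -236.0], [872.0, -196.0], [835.0, -43.0]]
```

View pics/crop.png

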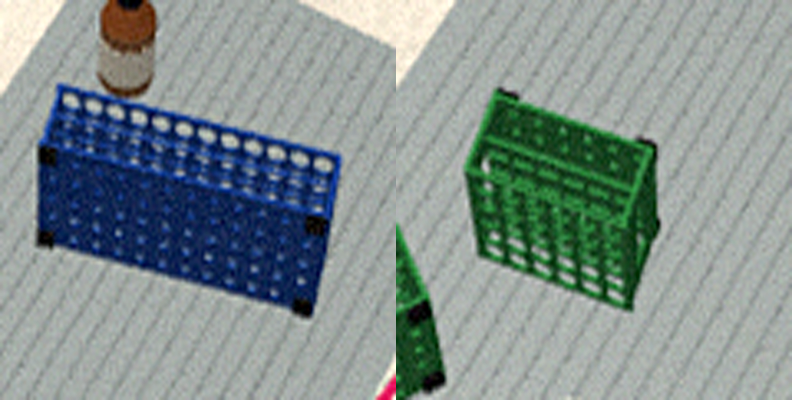

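The crop shows the blue rack's black feet facing −y (holes toward the bottle) and the green rack's holes facing −y with the feet behind. That gives blue a push toward −y and green a push toward +y. Fingers will be closed, with the 22 mm pad width along the rack.

```bash
cat >> h.py <<'E'
from scipy.spatial.transform import Rotation as R
def plan(p,n):
    "tool-frame turn (units) and shift (units) to TCP p (m), tool down, tool z along +-n"
    s=get_state();q=s['ee_rot'];r=R.from_quat(q,scalar_first=True);M=r.as_matrix();n=np.r_[n,0]/np.linalg.norm(n)
    if n@M[:,2]<0:n=-n
    x=np.r_[0,0,-1.];T=np.c_[x,np.cross(n,x),n]
    print('t',s['clock'],'pos',s['position'].round(4),'F',s['contact_force'].round(1),'w',round(s['width'],4))
    print('axes\n',M.round(3)); dp=np.array(p)-s['position']
    print('turn units',((r.inv()*R.from_matrix(T)).as_rotvec()/(np.pi/2)).round(3),'shift now',(M.T@dp/.12).round(3),'shift after turn',(T.T@dp/.12).round(3))
E
python3 - <<'E'
from h import *
nb=np.array([-.252,.968]);f=np.array([.537,.212])+.0325*nb
print(f); plan([*(f+.045*nb),.2],nb)
ng=np.array([.212,-.977]);f=np.array([.506,-.232])+.0325*ng;print(f)
d=dict(np.load('pics/top0.npz'));W=world(d)
for b in((150,262,185,295),(412,212,445,245)):
    P=W[b[1]:b[3],b[0]:b[2]].reshape(-1,3);P=P[(P[:,2]>.06)&(P[:,2]<.13)];print(P.mean(0),P.min(0),P.max(0))
E
```

```text
[0.52881 0.24346]
t 0.1 pos [0.1347 0.5585 0.2305] F [-0.5  0.3 -0.3] w 0.0853
axes
 [[-0.001 -0.972  0.235]
 [-0.002  0.235  0.972]
 [-1.     0.    -0.002]]
turn units [-0.313 -0.001 -0.   ] shift now [ 0.256 -3.631 -1.451] shift after turn [ 0.254 -2.517 -2.993]
[ 0.51289   -0.2637525]
[0.40700314 0.33588725 0.07930785] [0.38362121 0.31442358 0.06003978] [0.43341779 0.3629903  0.12517092]
[ 0.61117689 -0.38512784  0.10127994] [ 0.58450942 -0.41609734  0.06435685] [ 0.64231878 -0.35838787  0.11637314]
```

Call:
{"name": "arm_command", "arguments": {
  "series": [
    {"dp": [0,0,0],"angular": [-0.105,0,0],"gripper": 0},
    {"dp": [0,0,0],"angular": [-0.105,0,0],"gripper": 0},
    {"dp": [0,0,0],"angular": [-0.103,0,0],"gripper": 0},
    {"dp": [0,-0.25,-0.3],"angular": [0,0,0],"gripper": 0},
    {"dp": [0,-0.25,-0.3],"angular": [0,0,0],"gripper": 0},
    {"dp": [0,-0.25,-0.3],"angular": [0,0,0],"gripper": 0},
    {"dp": [0,-0.25,-0.3],"angular": [0,0,0],"gripper": 0},
    {"dp": [0,-0.25,-0.3],"angular": [0,0,0],"gripper": 0}
  ]
}}

```text
clock: 1.1
position: [0.3292, 0.4223, 0.2264]
ee_rot: [-0.423, 0.565, -0.429, -0.564]
contact_force: [0.1, 0.7, -0.6]
width: -0.0001
```

Run:
```python
from h import *
plan([.5175,.287,.2],[-.252,.968])
```

```text
t 1.1 pos [0.3292 0.4223 0.2264] F [ 0.1  0.7 -0.6] w -0.0001
axes
 [[-0.005 -0.961 -0.276]
 [-0.007 -0.275  0.961]
 [-1.     0.007 -0.006]]
turn units [ 0.016 -0.004 -0.004] shift now [ 0.221 -1.199 -1.515] shift after turn [ 0.22  -1.234 -1.486]
```

Call:
{"name": "arm_command", "arguments": {
  "series": [
    {"dp": [0,-0.25,-0.3],"angular": [0.016,-0.004,-0.004],"gripper": 0},
    {"dp": [0,-0.25,-0.3],"angular": [0,0,0],"gripper": 0},
    {"dp": [0,-0.25,-0.3],"angular": [0,0,0],"gripper": 0},
    {"dp": [0,-0.25,-0.3],"angular": [0,0,0],"gripper": 0},
    {"dp": [0.05,-0.2,-0.25],"angular": [0,0,0],"gripper": 0},
    {"dp": [0.05,-0.1,-0.1],"angular": [0,0,0],"gripper": 0},
    {"dp": [0.05,0,0],"angular": [0,0,0],"gripper": 0},
    {"dp": [0,0,0],"angular": [0,0,0],"gripper": 0}
  ]
}}

```text
clock: 2.1
position: [0.5327, 0.2754, 0.2037]
ee_rot: [0.432, -0.556, 0.436, 0.56]
contact_force: [-0.6, 0.2, 0.6]
width: -0.0002
```

Run:
```python
from h import *
plan([.5175,.287,.088],[-.252,.968])
```

```text
t 2.1 pos [0.5327 0.2754 0.2037] F [-0.6  0.2  0.6] w -0.0002
axes
 [[-0.007 -0.969 -0.246]
 [-0.    -0.246  0.969]
 [-1.     0.007  0.001]]
turn units [-0.004  0.001 -0.005] shift now [0.965 0.092 0.123] shift after turn [0.964 0.098 0.125]
```

Call:
{"name": "arm_command", "arguments": {
  "series": [
    {"dp": [0,0.1,0.125],"angular": [-0.004,0,-0.005],"gripper": 0},
    {"dp": [0.1,0,0],"angular": [0,0,0],"gripper": 0},
    {"dp": [0.2,0,0],"angular": [0,0,0],"gripper": 0},
    {"dp": [0.2,0,0],"angular": [0,0,0],"gripper": 0},
    {"dp": [0.2,0,0],"angular": [0,0,0],"gripper": 0},
    {"dp": [0.15,0,0],"angular": [0,0,0],"gripper": 0},
    {"dp": [0.1,0,0],"angular": [0,0,0],"gripper": 0},
    {"dp": [0,0,0],"angular": [0,0,0],"gripper": 0}
  ]
}}

```text
clock: 3.1
position: [0.509, 0.294, 0.0861]
ee_rot: [0.43, -0.562, 0.427, 0.562]
contact_force: [-0.1, 0.7, 0.1]
width: 0.0002
```

Run:
```python
from h import *
plan([.5175,.287,.088],[-.252,.968])
for n in('top','scene'):save(n,n+'1')
a=cv2.imread('pics/top1.png')[150:320,120:320];b=cv2.imread('pics/scene1.png')[60:230,280:480]
cv2.imwrite('pics/c1.png',cv2.convertScaleAbs(np.hstack([cv2.resize(a,(400,340)),cv2.resize(b,(400,340))]),alpha=1.7))
```

```text
t 3.1 pos [0.509  0.294  0.0861] F [-0.1  0.7  0.1] w 0.0002
axes
 [[ 0.002 -0.964 -0.264]
 [ 0.003 -0.264  0.964]
 [-1.    -0.003  0.003]]
turn units [0.008 0.002 0.002] shift now [-0.016 -0.053 -0.075] shift after turn [-0.016 -0.054 -0.075]
```

View pics/c1.png

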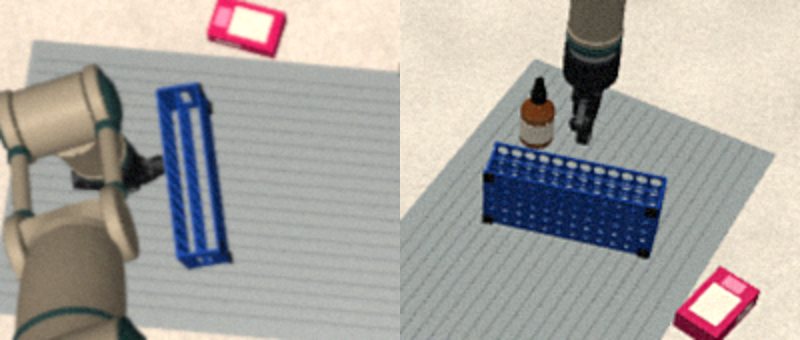

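The fingers are behind the blue rack's mid-length, at (160,170) in the left half, clear of the bottle. Now the slow push.

Call:
{"name": "arm_command", "arguments": {
  "series": [
    {"dp": [0,-0.05,-0.08],"angular": [0.008,0,0],"gripper": 0},
    {"dp": [0,0,-0.08],"angular": [0,0,0],"gripper": 0},
    {"dp": [0,0,-0.08],"angular": [0,0,0],"gripper": 0},
    {"dp": [0,0,-0.06],"angular": [0,0,0],"gripper": 0},
    {"dp": [0,0,-0.06],"angular": [0,0,0],"gripper": 0},
    {"dp": [0,0,-0.06],"angular": [0,0,0],"gripper": 0},
    {"dp": [0,0,-0.06],"angular": [0,0,0],"gripper": 0},
    {"dp": [0,0,-0.06],"angular": [0,0,0],"gripper": 0}
  ]
}}

```text
clock: 4.2
position: [0.5357, 0.2296, 0.09]
ee_rot: [-0.437, 0.56, -0.429, -0.558]
contact_force: [-0.1, -0.3, -0.1]
width: 0.0002
```

Run:
```python
from h import *
plan([.5175,.287,.088],[-.252,.968])
for n in('top','scene'):save(n,n+'2')
a=cv2.imread('pics/top2.png')[150:320,120:320];b=cv2.imread('pics/scene2.png')[60:230,280:480]
cv2.imwrite('pics/c2.png',cv2.convertScaleAbs(np.hstack([cv2.resize(a,(400,340)),cv2.resize(b,(400,340))]),alpha=1.7))
```

```text
t 4.2 pos [0.5357 0.2296 0.09  ] F [-0.1 -0.3 -0.1] w 0.0002
axes
 [[ 0.01  -0.968 -0.25 ]
 [ 0.007 -0.25   0.968]
 [-1.    -0.011  0.004]]
turn units [-0.001  0.003  0.007] shift now [0.018 0.027 0.501] shift after turn [0.016 0.026 0.501]
```

View pics/c2.png

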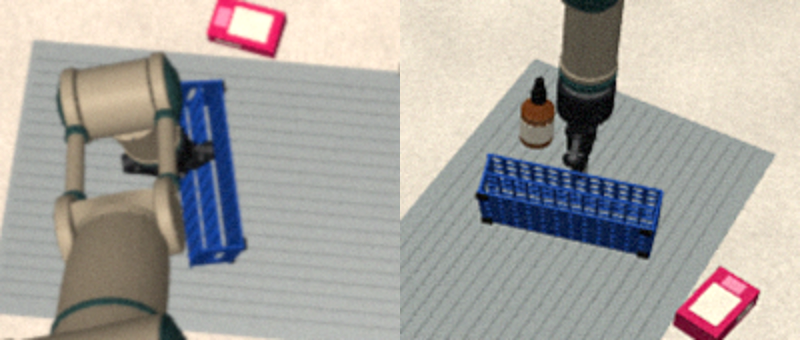

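Blue is leaning mid-tip with its lower feet still in place; I'll continue slowly.

Call:
{"name": "arm_command", "arguments": {
  "series": [
    {"dp": [0.03,0,-0.06],"angular": [0,0,0.007],"gripper": 0},
    {"dp": [0,0,-0.06],"angular": [0,0,0],"gripper": 0},
    {"dp": [0,0,-0.06],"angular": [0,0,0],"gripper": 0},
    {"dp": [0,0,-0.05],"angular": [0,0,0],"gripper": 0},
    {"dp": [0,0,0],"angular": [0,0,0],"gripper": 0},
    {"dp": [0,0,0],"angular": [0,0,0],"gripper": 0},
    {"dp": [0,0,0],"angular": [0,0,0],"gripper": 0},
    {"dp": [0,0,0],"angular": [0,0,0],"gripper": 0}
  ]
}}

```text
clock: 5.3
position: [0.5428, 0.2006, 0.0854]
ee_rot: [0.433, -0.558, 0.433, 0.56]
contact_force: [-0.0, -0.5, 0.6]
width: -0.0001
```

Run:
```python
from h import *
plan([.5175,.287,.2],[-.252,.968])
for n in('top','scene'):save(n,n+'3')
d=dict(np.load('pics/top3.npz'));W=world(d);hsv=cv2.cvtColor(d['image'],cv2.COLOR_BGR2HSV)
m=np.zeros((480,640),bool);m[180:300,180:300]=1
m&=(hsv[...,0]>95)&(hsv[...,0]<135)&(hsv[...,1]>120)&(W[...,2]>.03)&(W[...,2]<.13);P=W[m]
print(cv2.minAreaRect(P[:,:2].astype(np.float32)*1000),np.percentile(P[:,2],[5,50,95]))
```

```text
t 5.3 pos [0.5428 0.2006 0.0854] F [-0.  -0.5  0.6] w -0.0001
axes
 [[-0.003 -0.968 -0.25 ]
 [ 0.003 -0.25   0.968]
 [-1.     0.002  0.004]]
turn units [-0.001  0.002 -0.001] shift now [-0.952  0.026  0.753] shift after turn [-0.955  0.023  0.75 ]
((558.99365234375, 127.94381713867188), (250.17166137695312, 104.31139373779297), 14.573026657104492) [0.03453177 0.06324993 0.07108665]
```

Blue is flat on its feet: top at 64 mm, footprint 250×104, and its centre is within 3 mm of the pivot prediction. Next, raise the arm and go to green.

Call:
{"name": "arm_command", "arguments": {
  "series": [
    {"dp": [-0.3,0,0.05],"angular": [0,0,0],"gripper": 0},
    {"dp": [-0.35,0,0],"angular": [0,0,0],"gripper": 0},
    {"dp": [-0.35,0,0],"angular": [0,0,0],"gripper": 0},
    {"dp": [-0.1,0,-0.1],"angular": [0,0,0],"gripper": 0},
    {"dp": [0,0.08,-0.35],"angular": [0,0,0],"gripper": 0},
    {"dp": [0,0.1,-0.4],"angular": [0,0,0],"gripper": 0},
    {"dp": [0,0.1,-0.4],"angular": [0,0,0],"gripper": 0},
    {"dp": [0,0.1,-0.4],"angular": [0,0,0],"gripper": 0}
  ]
}}

```text
clock: 6.4
position: [0.5457, -0.0012, 0.2161]
ee_rot: [0.429, -0.558, 0.432, 0.564]
contact_force: [0.2, 0.1, 0.6]
width: 0.0001
```

Run:
```python
from h import *
plan([.5236,-.3128,.2],[.212,-.977])
```

```text
t 6.4 pos [ 0.5457 -0.0012  0.2161] F [0.2 0.1 0.6] w 0.0001
axes
 [[-0.01  -0.966 -0.257]
 [ 0.002 -0.258  0.966]
 [-1.     0.009  0.004]]
turn units [ 0.03   0.002 -0.006] shift now [ 0.132  0.845 -2.462] shift after turn [ 0.134  0.73  -2.499]
```

Call:
{"name": "arm_command", "arguments": {
  "series": [
    {"dp": [0,0.12,-0.4],"angular": [0.03,0.002,-0.006],"gripper": 0},
    {"dp": [0,0.12,-0.4],"angular": [0,0,0],"gripper": 0},
    {"dp": [0,0.12,-0.4],"angular": [0,0,0],"gripper": 0},
    {"dp": [0,0.12,-0.4],"angular": [0,0,0],"gripper": 0},
    {"dp": [0,0.12,-0.4],"angular": [0,0,0],"gripper": 0},
    {"dp": [0,0.06,-0.3],"angular": [0,0,0],"gripper": 0},
    {"dp": [0,0.05,-0.15],"angular": [0,0,0],"gripper": 0},
    {"dp": [0,0,0],"angular": [0,0,0],"gripper": 0}
  ]
}}

```text
clock: 7.4
position: [0.5174, -0.3219, 0.2047]
ee_rot: [0.445, -0.543, 0.448, 0.554]
contact_force: [-0.2, 0.1, 0.7]
width: 0.0001
```

Run:
```python
from h import *
plan([.5236,-.3128,.087],[.212,-.977])
```

```text
t 7.4 pos [ 0.5174 -0.3219  0.2047] F [-0.2  0.1  0.7] w 0.0001
axes
 [[-0.015 -0.979 -0.203]
 [ 0.007 -0.203  0.979]
 [-1.     0.013  0.01 ]]
turn units [-0.006  0.006 -0.008] shift now [ 0.981 -0.079  0.054] shift after turn [ 0.981 -0.067  0.063]
```

Call:
{"name": "arm_command", "arguments": {
  "series": [
    {"dp": [0.1,-0.07,0.03],"angular": [-0.006,0.006,-0.008],"gripper": 0},
    {"dp": [0.2,0,0],"angular": [0,0,0],"gripper": 0},
    {"dp": [0.2,0,0],"angular": [0,0,0],"gripper": 0},
    {"dp": [0.2,0,0],"angular": [0,0,0],"gripper": 0},
    {"dp": [0.15,0,0],"angular": [0,0,0],"gripper": 0},
    {"dp": [0.11,0,0],"angular": [0,0,0],"gripper": 0},
    {"dp": [0,0,0],"angular": [0,0,0],"gripper": 0},
    {"dp": [0,0,0],"angular": [0,0,0],"gripper": 0}
  ]
}}

```text
clock: 8.4
position: [0.5249, -0.3026, 0.0866]
ee_rot: [0.443, -0.55, 0.439, 0.555]
contact_force: [0.1, 0.0, -0.1]
width: -0.0002
```

Run:
```python
from h import *
plan([.5236,-.3128,.087],[.212,-.977])
for n in('top','scene'):save(n,n+'4')
a=cv2.imread('pics/top4.png')[180:350,300:500];b=cv2.imread('pics/scene4.png')[200:370,180:380]
cv2.imwrite('pics/c4.png',cv2.convertScaleAbs(np.hstack([cv2.resize(a,(400,340)),cv2.resize(b,(400,340))]),alpha=1.7))
```

```text
t 8.4 pos [ 0.5249 -0.3026  0.0866] F [ 0.1  0.  -0.1] w -0.0002
axes
 [[-0.001 -0.975 -0.221]
 [ 0.008 -0.221  0.975]
 [-1.    -0.     0.008]]
turn units [0.006 0.005 0.   ] shift now [-0.004  0.03  -0.08 ] shift after turn [-0.003  0.029 -0.081]
```

View pics/c4.png

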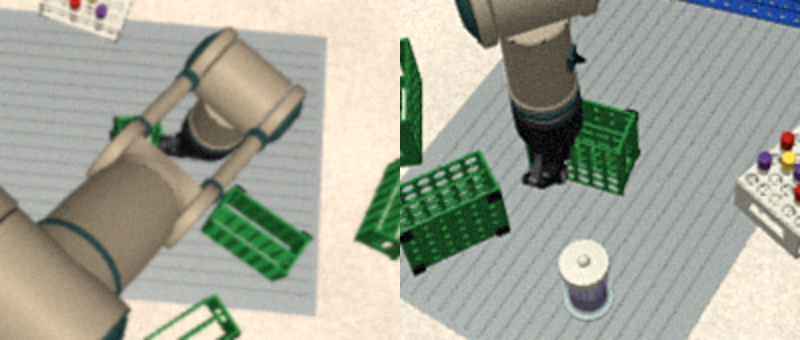

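Fingers sit between the green rack's hole face and the jar at (180,140), with everything clear. Pushing toward +y now.

Call:
{"name": "arm_command", "arguments": {
  "series": [
    {"dp": [0,0.03,0.06],"angular": [0.006,0.005,0],"gripper": 0},
    {"dp": [0,0,0.06],"angular": [0,0,0],"gripper": 0},
    {"dp": [0,0,0.06],"angular": [0,0,0],"gripper": 0},
    {"dp": [0,0,0.06],"angular": [0,0,0],"gripper": 0},
    {"dp": [0,0,0.06],"angular": [0,0,0],"gripper": 0},
    {"dp": [0,0,0.06],"angular": [0,0,0],"gripper": 0},
    {"dp": [0,0,0.06],"angular": [0,0,0],"gripper": 0},
    {"dp": [0,0,0.06],"angular": [0,0,0],"gripper": 0}
  ]
}}

```text
clock: 9.5
position: [0.509, -0.2446, 0.0885]
ee_rot: [-0.444, 0.552, -0.444, -0.549]
contact_force: [-0.6, 0.6, 0.3]
width: -0.0002
```

Run:
```python
from h import *
plan([.5236,-.3128,.087],[.212,-.977])
for n in('top','scene'):save(n,n+'5')
a=cv2.imread('pics/top5.png')[180:350,300:500];b=cv2.imread('pics/scene5.png')[200:370,180:380]
cv2.imwrite('pics/c5.png',cv2.convertScaleAbs(np.hstack([cv2.resize(a,(400,340)),cv2.resize(b,(400,340))]),alpha=1.7))
```

```text
t 9.5 pos [ 0.509  -0.2446  0.0885] F [-0.6  0.6  0.3] w -0.0002
axes
 [[ 0.004 -0.978 -0.211]
 [-0.002 -0.211  0.978]
 [-1.    -0.003 -0.003]]
turn units [-0.001 -0.002  0.002] shift now [ 0.014  0.001 -0.581] shift after turn [ 0.013  0.002 -0.581]
```

View pics/c5.png

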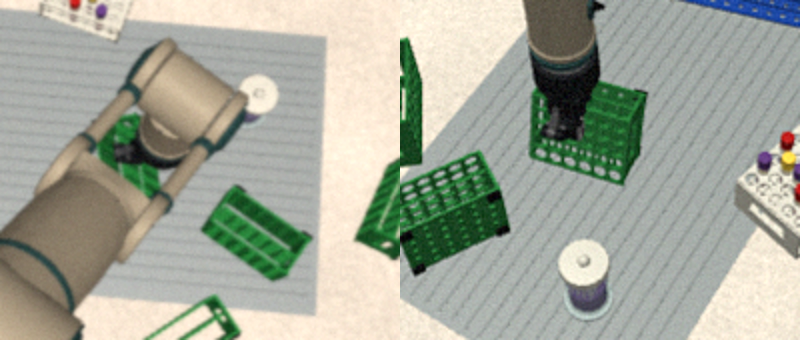

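Green is tilting, with its near edge lifted. Continuing.

Call:
{"name": "arm_command", "arguments": {
  "series": [
    {"dp": [0.01,0,0.06],"angular": [0,0,0],"gripper": 0},
    {"dp": [0,0,0.06],"angular": [0,0,0],"gripper": 0},
    {"dp": [0,0,0.05],"angular": [0,0,0],"gripper": 0},
    {"dp": [0,0,0.04],"angular": [0,0,0],"gripper": 0},
    {"dp": [0,0,0],"angular": [0,0,0],"gripper": 0},
    {"dp": [0,0,0],"angular": [0,0,0],"gripper": 0},
    {"dp": [0,0,0],"angular": [0,0,0],"gripper": 0},
    {"dp": [0,0,0],"angular": [0,0,0],"gripper": 0}
  ]
}}

```text
clock: 10.6
position: [0.503, -0.2179, 0.0869]
ee_rot: [-0.444, 0.551, -0.444, -0.549]
contact_force: [-0.2, -0.4, 0.8]
width: 0.0
```

Call:
{"name": "arm_command", "arguments": {
  "series": [
    {"dp": [-0.2,0,-0.05],"angular": [0,0,0],"gripper": 0},
    {"dp": [-0.3,0,0],"angular": [0,0,0],"gripper": 0},
    {"dp": [-0.35,0,0],"angular": [0,0,0],"gripper": 0},
    {"dp": [-0.3,0.2,0],"angular": [0,0,0],"gripper": 0},
    {"dp": [0,0.35,0],"angular": [0,0,0],"gripper": 0},
    {"dp": [0,0.35,0],"angular": [0,0,0],"gripper": 0},
    {"dp": [0,0.2,0],"angular": [0,0,0],"gripper": 0},
    {"dp": [0,0,0],"angular": [0,0,0],"gripper": 0}
  ]
}}

```text
clock: 11.6
position: [0.372, -0.2537, 0.2292]
ee_rot: [-0.444, 0.552, -0.445, -0.548]
contact_force: [-0.2, -0.9, 1.0]
width: -0.0001
```

Run:
```python
from h import *
s=get_state();print(s['clock'],s['position'])
for n in('top','scene'):save(n,n+'6')
d=dict(np.load('pics/top6.npz'));W=world(d);hsv=cv2.cvtColor(d['image'],cv2.COLOR_BGR2HSV)
for lo,hi,u0,v0,u1,v1 in((95,135,180,180,300,300),(40,90,310,215,395,305)):
    m=np.zeros((480,640),bool);m[v0:v1,u0:u1]=1
    m&=(hsv[...,0]>lo)&(hsv[...,0]<hi)&(hsv[...,1]>100)&(W[...,2]>.03)&(W[...,2]<.13);P=W[m]
    print(cv2.minAreaRect(P[:,:2].astype(np.float32)*1000),np.percentile(P[:,2],[5,50,95]))
for b in((150,262,185,295),(412,212,445,245)):
    P=W[b[1]:b[3],b[0]:b[2]].reshape(-1,3);P=P[(P[:,2]>.06)&(P[:,2]<.13)];print(P.mean(0))
n=np.array([.212,-.977]);c=np.array([506,-232]);print('expect green',c-84*n)
a=cv2.imread('pics/top6.png')[130:350,100:520];b=cv2.imread('pics/scene6.png')[80:400,120:480]
cv2.imwrite('pics/c6.png',cv2.convertScaleAbs(np.hstack([cv2.resize(a,(440,230)),cv2.resize(b,(259,230))]),alpha=1.7))
```

```text
11.6 [ 0.37203685 -0.25372763  0.22917617]
((559.1817626953125, 128.03810119628906), (250.2831268310547, 105.41783142089844), 14.707023620605469) [0.0350403  0.06320756 0.07073795]
((487.0086364746094, -146.643310546875), (127.83419799804688, 102.35749816894531), 12.021441459655762) [0.03601029 0.06363289 0.07013334]
[0.40682831 0.33597406 0.07892098]
[ 0.61121002 -0.38501084  0.10075696]
expect green [ 488.192 -149.932]
```

View pics/c6.png

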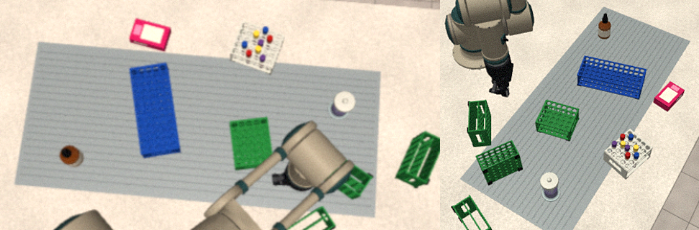

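Both racks are on their feet with holes up, everything else is undisturbed, and the arm is clear of all objects.

```bash
python3 -c "
from rig import *
print(sign_off())"
```

```text
the job is handed in; nothing more can be done
None
```

I tipped the blue rack first and then the leftmost green rack with slow closed-finger pushes about 87 mm up. Both dropped onto their feet with the holes facing up. The job was handed in at about 12 s on the robot's clock.

My last checks, from the camera images:
- **Blue rack:** its top is at about 64 mm with a 250 × 105 mm footprint. Its centre is about 3 mm from where a pure tip would put it.
- **Green rack:** its top is at about 64 mm with a 128 × 102 mm footprint. Its centre is also about 3 mm from that point.
- **Bottle and jar:** neither has moved, to within 1 mm.
- **Sample rack, pink box and look-alikes:** they look undisturbed in the final picture. I did not measure them again.
- **Arm:** it was standing clear at a fingertip height of 0.23 m. Force readings after each move showed only noise, about 1 N, and none of the checks failed.

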